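# Refit the tool pot on a wax-carving bench and stand the tools in it

### The job

Put the carver's tool pot back together: push the metal tube down over the spigot of the round stand until it sits fully home on the base, then stand both wooden-handled tools in the tube, handle down and steel end up (they may lean on the rim). Leave the mug, the wax block and the marker where they are.

Things in the scene. Friction and masses are not known exactly. Their poses are not given: they have to be found in the camera images.
- stand: fixed dark steel disc, 96 mm across and 18 mm high, with a round aluminium spigot 50 mm across rising 20 mm from its centre (top rounded off by a 3 mm chamfer, 38 mm above the bench). Origin at the centre of the underside, z up
- seat (a point): point on the spigot's axis at the height of the disc's top face (18 mm above the bench), where the tube's lower edge comes to rest
- spigot_top (a point): centre of the spigot's top face, 38 mm above the bench; this is the floor of the finished pot, 65 mm below the rim of the fitted tube
- tube: loose plain steel tube, open at both ends, outer diameter 60 mm, bore 54 mm, 85 mm high, standing on end on the bench, about 350 g. Origin at the centre of its lower end, z axis up along the tube; both ends are alike
- file: flat file: 180 mm long, octagonal wooden handle with rounded butt (18 mm across flats, 111 mm long) and flat steel blade (12 mm wide, 5 mm thick); starts lying flat on the bench. Origin on the axis, 95 mm from the free (butt) end of the handle, 85 mm from the steel tip, 16 mm inside the handle's blade end; x axis points from handle to steel tip
- file_butt (a point): tip of the rounded butt end of the file's handle (the end that goes down)
- scraper: scraper: 180 mm long, octagonal wooden handle with rounded butt (18 mm across flats, 111 mm long) and thin round steel shank (7 mm) with a small flat tip (11 mm wide, 3 mm thick); starts lying flat on the bench. Origin on the axis, 95 mm from the free (butt) end of the handle, 85 mm from the steel tip, 16 mm inside the handle's blade end; x axis points from handle to steel tip
- scraper_butt (a point): tip of the rounded butt end of the scraper's handle (the end that goes down)
- mug: loose white ceramic mug, 80 mm across, 90 mm high, with a handle on its +y side; bystander. Origin at the centre of its underside
- wax_block: loose block of blue carving wax, 40 x 40 x 35 mm; bystander. Origin at the centre of its underside
- marker: loose black marker pen lying flat, 130 mm long (along its x), 12 mm thick; bystander. Origin under its middle
Mind the look-alikes: they are no part of the job. There is more than one size of the stand; the job needs the largest. What is shaped like the tube but red is not meant.

How it is judged:
On the way:
1. the tube sits fully home on the stand, over the spigot (horizontal distance between tube and seat below 0.0035 m and z of tube in the frame of seat between -0.003 and 0.003 m and angle between tube's own z axis and vertical below 0.06 rad), for 0.2 s.
At the end, for the whole second after the job is handed in: Tube over the spigot, lower edge within 3 mm of the disc's top, centred within 3.5 mm, within 0.06 rad of vertical; both tools at rest in it, steel end up, leaning at most 0.65 rad, handle end within 25 mm of the spigot's axis and at most 25 mm above its top (all of step 1 and horizontal distance between each of file_butt, scraper_butt and spigot_top below 0.025 m and z of each of file_butt, scraper_butt in the frame of spigot_top below 0.025 m and angle between each of file, scraper's own x axis and vertical below 0.65 rad and linear speed of each of file, scraper below 0.05 m/s); the robot touches nothing.
It fails at once if the mug is moved by more than 30 mm (distance of mug from where it was at the start of the episode above 0.03 m).
It fails at once if the wax block is moved by more than 30 mm (distance of wax_block from where it was at the start of the episode above 0.03 m).
It fails at once if the marker is moved by more than 30 mm (distance of marker from where it was at the start of the episode above 0.03 m).
It also fails if it takes over 72 s, if anything falls off the work surface, if the arm or the gripper's body presses on something with over 40 N, if the wrist force passes 120 N, or if a joint passes its speed limit or range.

### The arm

A 6-joint arm with a two-finger parallel gripper is mounted at the origin on the work surface. World frame = base frame: x ahead of the robot, y to its left, z up, the work surface at z = 0. Lengths are in m, angles in rad, forces in N, time in s.
With the tool pointing down it reaches from about 0.275 to 0.725 m from the base axis. Payload 15.9 kg.
Tool frame: the origin (TCP) lies midway between the tips of the shut fingers; the grasp point (between the pads) lies grip_point_offset behind it (grip_point_offset is the distance from the TCP to the grasp point, in m); z points along the fingers, y is the line along which they close (so a half turn about z gives the same grasp; the last joint's range is limited). The gripper opens to 85 mm and grips with 20 to 120 N. Pads are 22 mm wide; open, the fingers measure 114 mm over their backs; the gripper's body (76 mm by 85 mm) begins 54 mm behind the grasp point. The pads swing forward as they close: fully open they stand 13 mm farther back than shut.
Start: joints at [1.247, 0.213, -0.034, 1.323, 0, 1.571], TCP at [0.159, 0.474, 0.231] pointing down, gripper open.
Joint ranges: [-2.98, 2.98], [-0.74, 1.72], [-1.14, 1.35], [-2.1, 2.04], [-1.57, 1.44], [-3.14, 3.14]. Speed limits (rad/s): [1.89, 1.89, 2.39, 2.57, 3.14, 3.14].

### API

Orientations are given as a rotation vector (axis times angle).
In Python, from workcell import state, snapshot, finish_job, grip_point_offset gives the robot as it stands.
- The arm moves only by the tool drive_tool, never from a script. Its argument "motion" is a list of rows, each a list of 3 entries, a list of its own where there are three numbers: the shift along the tool's x, y, z in units of 25 mm (1.0 is 25 mm), then the turn, a rotation vector about the tool's x, y, z in units of 8 degrees (1.0 is 8 degrees), then the closure, from -1 (fully open) to 1 (shut). In form: [[[tx, ty, tz], [rx, ry, rz], jaw], ...]. A call has 1 to 8 rows; each row shifts and turns the commanded pose from where the row before left it, along the tool's axes as they then stand; what a row does not reach is not made up. A row lasts 1/8 s, in which the tool goes at most 62.5 mm and 10.7 degrees, less where a joint would pass 70% of its speed; a pose out of reach is approached as far as the arm can. A call is refused whole if a number of a shift passes 1 or a number of a turn 1, either way. A call with a gripper value outside its range is refused whole. The fingers move at their own pace and stop on an object; the grip force is fixed at half the most. Time passes only in rows, so rows that do not move let the fingers close. It gives the time, the measured TCP pose, the force, the opening and the grip force at its end, in the units of the state.
- state(): the state, without advancing time (a new reading comes with each control period).
- snapshot(name): name is "scene" or "top" or "wrist"; returns a dict with "image" (420x560x3 uint8, red, green, blue), "intrinsics" (3x3 intrinsics, pixels), "origin" and "rotation" of the camera in the world; the wrist camera has in their place "tool_from_camera" (4x4, takes a point from camera to tool coordinates, whose origin is the TCP and whose axes are the flange's). Camera axes: x right, y down, z forward; pixel columns grow to the right and rows downward; lengths in m; the calibration is good to about 2 mm. The wrist camera is an equidistant fisheye: a pixel r from the principal point sees the ray r / f radians off the axis. A picture is of the moment at which its call begins: read the wrist's pose just before it. There is no depth.
- finish_job(): hands the job in; it is judged then, once.
The state is a dict: "clock": time; "q": joint angles; "qd": joint speeds; "joint_torque": joint torques, N m; "eef_pos": TCP position; "ee_rot": TCP orientation; "wrist_force": force on the tool from outside, world axes, zero at the start; "torque": the same for the moment, N m; "grip_width": opening from 0.0 (shut) to 1.0 (fully open); "finger_force": force on a finger pad.
Only numpy, scipy, OpenCV 4.12 (cv2) and the standard library are available. Lean on these libraries where they do the work, as an engineer would, in place of code of your own. Each camera call takes 0.05 s, during which the arm holds its last target. There are 200 camera calls.

## Working session

There is one attempt and no reset: what is moved stays moved. The work goes in short steps, Python scripts to look and compute and a tool call to move; the robot and the scene stay as the last step left them, time stands still between calls to the robot, and variables do not carry over. Pictures are saved under pics/ and viewed, at most 10 in all, crops included, and the job is handed in when it is done.

Besides the shell and the picture viewer there is one more tool, called after "Request:" as name(argument=value, ...) on one line, values as JSON. drive_tool: Moves the arm, as the interface text tells. Its arguments: {"type":"object","properties":{"motion":{"type":"array","items":{"type":"array"}}},"required":["motion"]}

```bash
mkdir -p pics; ls; python3 - <<'E'
from workcell import *
import cv2
print(grip_point_offset, state())
for n in("scene","top"):
    s=snapshot(n); cv2.imwrite(f"pics/{n}0.png",s["image"][:,:,::-1]); print(n,s["intrinsics"],s["origin"],s["rotation"])
E
```

```text
pics
0.0187 {'clock': 0.0, 'q': array([ 1.24700653e+00,  2.13357836e-01, -3.50333822e-02,  1.32349869e+00,
       -1.41923732e-05,  1.57076521e+00]), 'qd': array([-0.00078942,  0.00016886,  0.00059014,  0.00012483, -0.00097953,
        0.00120315]), 'joint_torque': array([-4.34414309e-03, -6.86155343e+01,  4.87120521e+01,  1.74906378e-02,
       -1.84131081e-04,  1.08215636e-05]), 'eef_pos': array([0.15898061, 0.47370546, 0.23082553]), 'ee_rot': array([-5.06314492e-01, -3.10035926e+00,  1.69883794e-03]), 'wrist_force': array([ 0.29223737,  0.06584923, -0.18727428]), 'torque': array([-0.0106725 , -0.00495777,  0.03230866]), 'finger_force': 0.0, 'grip_width': 0.9993875897087221}
scene [[536.79524496   0.         282.63301734]
 [  0.         536.79524496 201.51241314]
 [  0.           0.           1.        ]] [0.93701408 0.66230878 0.92934669] [-0.70447391 -2.72492122  0.98995369]
top [[393.84766228   0.         281.71216671]
 [  0.         393.84766228 210.46597247]
 [  0.           0.           1.        ]] [0.4215975  0.00868936 0.86903546] [-2.09878806  2.11530814 -0.22160655]
```

View pics/scene0.png

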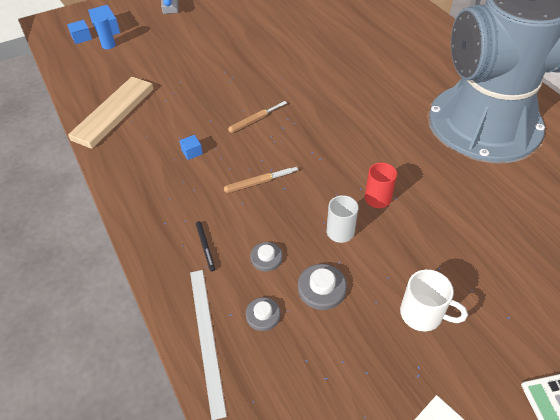

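View pics/top0.png

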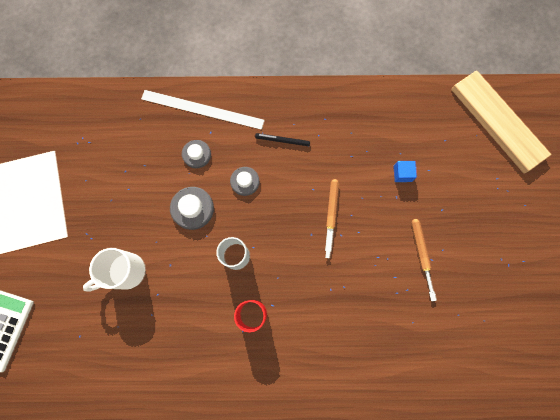

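Top view: candidate stands are at (191,207), (196,153) and (245,181). The one at (191,207) is about 43 px across, roughly 96 mm, so it is the largest and the one meant. Two tubes: grey steel at (233,254), which is meant, and red at (250,316), which is not. The file has a flat blade with its handle at (333,200) and tip at (328,257). The scraper has its handle at (421,245) and tip at (433,299). Next I'll measure these and confirm them in a crop.

```bash
cat > h.py <<'E'
import numpy as np, cv2
from scipy.spatial.transform import Rotation as Ro
from workcell import *
def Rm(v): return Ro.from_rotvec(np.array(v)).as_matrix() if np.size(v)==3 else np.array(v)
def proj(s,P):
    p=(np.atleast_2d(P)-s["origin"])@Rm(s["rotation"]); k=s["intrinsics"]
    return np.c_[k[0,0]*p[:,0]/p[:,2]+k[0,2],k[1,1]*p[:,1]/p[:,2]+k[1,2]]
def unproj(s,uv,z):
    uv=np.atleast_2d(uv).astype(float);k=s["intrinsics"]
    d=np.c_[(uv[:,0]-k[0,2])/k[0,0],(uv[:,1]-k[1,2])/k[1,1],np.ones(len(uv))]@Rm(s["rotation"]).T
    o=np.array(s["origin"]); return o+d*((z-o[2])/d[:,2])[:,None]
def circ(c,r,z,n=60):
    a=np.linspace(0,2*np.pi,n); return np.c_[c[0]+r*np.cos(a),c[1]+r*np.sin(a),np.full(n,z)]
E
cat > m.py <<'E'
from h import *
s=snapshot("top"); im=s["image"]; hsv=cv2.cvtColor(im,cv2.COLOR_RGB2HSV)
H,S,V=[hsv[...,i].astype(int) for i in range(3)]
def comp(mask,uv):
    n,l,st,c=cv2.connectedComponentsWithStats(mask.astype(np.uint8))
    ys,xs=np.where(mask); i=np.argmin((xs-uv[0])**2+(ys-uv[1])**2)
    m=l==l[ys[i],xs[i]]; y,x=np.where(m); return np.c_[x,y]
sp=comp((S<40)&(V>150),(190,206)); print("spigot px",sp.mean(0),len(sp),unproj(s,sp.mean(0),.038))
rim=comp((S<70)&(V>110),(233,240)); e=cv2.fitEllipse(cv2.convexHull(rim.astype(np.int32))); print("tube",e,unproj(s,e[0],.085),unproj(s,e[0],.0))
for n,uv in(("file",(333,200)),("scraper",(421,245))):
    p=comp((H>4)&(H<18)&(S>150)&(V>170),uv)
    w=unproj(s,p,.012)[:,:2]; c=w.mean(0); u,d,vt=np.linalg.svd(w-c,full_matrices=False); t=(w-c)@vt[0]
    print(n,len(p),c,vt[0],"ends",c+vt[0]*t.min(),c+vt[0]*t.max(),t.max()-t.min())
for n,uv,z in(("mug",(125,270),.09),("red",(250,316),.085),("s1",(195,152),.03),("s2",(244,180),.03),("wax",(406,170),.035),("m1",(256,136),.006),("m2",(309,143),.006),("ftip",(328,257),.005),("stip",(433,299),.005)): print(n,unproj(s,uv,z)[0])
c=cv2.resize(im[130:310,160:450],None,fx=2.7,fy=2.7,interpolation=cv2.INTER_CUBIC)
cv2.imwrite("pics/crop.png",c[:,:,::-1])
E
python3 m.py
```

```text
spigot px [189.39479393 205.36442516] 461 [[0.61470826 0.211278   0.038     ]]
tube ((232.67689514160156, 253.01222229003906), (30.29243278503418, 34.716312408447266), 132.44979858398438) [[0.50565523 0.10940398 0.085     ]] [[0.51476822 0.1203228  0.        ]]
file 312 [ 0.62881557 -0.10191885] [-0.99199432  0.12628249] ends [ 0.67996853 -0.1084307 ] [ 0.57000453 -0.09443211] 0.11085144332445004
scraper 380 [ 0.53096641 -0.291319  ] [-0.98885638 -0.1488726 ] ends [ 0.58621166 -0.28300181] [ 0.47463618 -0.29979953] 0.11283284727811248
mug [0.47342378 0.3196563  0.09      ]
red [0.3840903  0.07371352 0.085     ]
s1 [0.73997225 0.20580608 0.03      ]
s2 [0.67329637 0.09442372 0.03      ]
wax [ 0.69169284 -0.26441496  0.035     ]
m1 [0.78735568 0.07018566 0.006     ]
m2 [ 0.76881811 -0.05333866  0.006     ]
ftip [ 0.50387391 -0.08912604  0.005     ]
stip [ 0.41261282 -0.31047314  0.005     ]
```

View pics/crop.png

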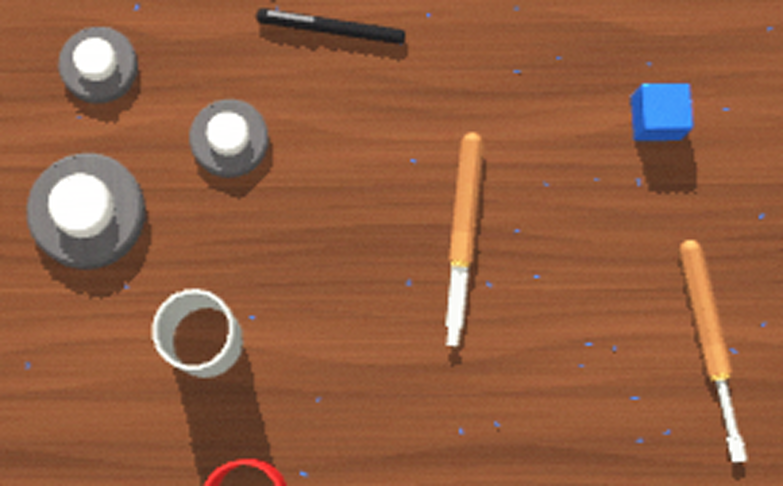

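The crop confirms it: the big stand is at crop (85,208), the grey tube at (195,330), the file (flat blade) at (465,240) and the scraper (thin shank) at (712,350). I'll refine the stand and tube positions using both cameras.

```bash
cat > r.py <<'E'
from h import *
from scipy.optimize import least_squares
from scipy.ndimage import map_coordinates
def refine(cams,x0,circles):
    # maximise image gradient along projected circles
    G=[]
    for s in cams:
        g=cv2.GaussianBlur(cv2.cvtColor(s["image"],cv2.COLOR_RGB2GRAY).astype(float),(0,0),1.0)
        G.append(np.hypot(cv2.Sobel(g,-1,1,0),cv2.Sobel(g,-1,0,1)))
    def sc(x):
        t=0
        for s,g in zip(cams,G):
            for r,z in circles:
                p=proj(s,circ(x,r,z)); t+=map_coordinates(g,[p[:,1],p[:,0]],order=1).mean()
        return t
    best=max(((sc((x0[0]+a,x0[1]+b)),x0[0]+a,x0[1]+b) for a in np.arange(-.012,.0121,.001) for b in np.arange(-.012,.0121,.001)))
    return np.round(best,4)
T,S=snapshot("top"),snapshot("scene")
for n,c in(("T",[T]),("S",[S]),("TS",[T,S])):
    print(n,"stand",refine(c,(.612,.211),[(.025-.0015,.0365),(.048,.018)]),"tube",refine(c,(.508,.113),[(.030,.085),(.027,.085)]))
E
python3 r.py
python3 - <<'E'
from h import *
s=state();R=Rm(s["ee_rot"]);print(R.round(3)); w=snapshot("wrist");print(w["intrinsics"],w["tool_from_camera"])
E
```

```text
T stand [3.328506e+02 6.170000e-01 2.140000e-01] tube [4.443555e+02 5.110000e-01 1.160000e-01]
S stand [2.657199e+02 6.160000e-01 2.130000e-01] tube [3.686672e+02 5.060000e-01 1.110000e-01]
TS stand [5.924195e+02 6.170000e-01 2.130000e-01] tube [6.803816e+02 5.070000e-01 1.150000e-01]
[[-0.948  0.318 -0.   ]
 [ 0.318  0.948 -0.   ]
 [-0.    -0.001 -1.   ]]
[[325.1922621    0.         280.4040336 ]
 [  0.         325.1922621  205.66199115]
 [  0.           0.           1.        ]] [[ 3.23081829e-04 -9.54461678e-01 -2.98333371e-01  7.62008754e-02]
 [ 9.99999873e-01  1.92934971e-04  4.65696315e-04 -1.70895385e-03]
 [-3.86930346e-04 -2.98333484e-01  9.54461619e-01 -1.43159845e-01]
 [ 0.00000000e+00  0.00000000e+00  0.00000000e+00  1.00000000e+00]]
```

Request:
drive_tool(motion=[[[-1,-0.5,0],[0,0,0],-1],[[-1,-0.5,0],[0,0,0],-1],[[-1,-0.5,0],[0,0,0],-1],[[-1,-0.5,0],[0,0,0],-1],[[-1,-0.5,0],[0,0,0],-1],[[-1,-0.5,0],[0,0,0],-1],[[-1,-0.5,0],[0,0,0],-1],[[-1,-0.5,0],[0,0,0],-1]])

```text
clock: 1.3
eef_pos: [0.3174, 0.3148, 0.2313]
ee_rot: [0.506, 3.1, 0.0]
wrist_force: [0.3, -0.5, 0.8]
grip_width: 1.001
finger_force: 0.0
```

Request:
drive_tool(motion=[[[-1,-0.5,0],[0,0,0],-1],[[-1,-0.5,0],[0,0,0],-1],[[-1,-0.5,0],[0,0,0],-1],[[-1,-0.5,0],[0,0,0],-1],[[-1,-0.5,0],[0,0,0],-1],[[-1,-0.5,0],[0,0,0],-1],[[0,0,0],[0,0,0],-1]])

```text
clock: 2.17
eef_pos: [0.436, 0.1957, 0.2311]
ee_rot: [-0.51, -3.1, 0.0]
wrist_force: [-0.7, 0.7, -0.5]
grip_width: 1.003
finger_force: 0.0
```

```bash
cat >> h.py <<'E'
def st():
    s=state(); R=Rm(s["ee_rot"]); print("t",round(s["clock"],2),"q",s["q"].round(3),"p",s["eef_pos"].round(4),"F",s["wrist_force"].round(1),"w",round(s["grip_width"]*85,1),"ff",round(s["finger_force"],1)); return s,R
def to(target,R,p):
    "units along the tool axes to reach a world point"
    return ((np.array(target)-p)@R/.025).round(2)
def wproj(w,R,p,P):
    T=np.array(w["tool_from_camera"]); X=((np.atleast_2d(P)-p)@R-T[:3,3])@T[:3,:3]
    n=np.hypot(X[:,0],X[:,1]); th=np.arctan2(n,X[:,2]); k=w["intrinsics"]
    return np.c_[k[0,2]+k[0,0]*th*X[:,0]/n,k[1,2]+k[0,0]*th*X[:,1]/n]
E
python3 - <<'E'
from h import *
s,R=st(); w=snapshot("wrist"); p=s["eef_pos"]; print(R.round(3))
print(to((.508,.114,p[2]),R,p))
im=w["image"][:,:,::-1].copy()
for c,r,z,col in(((.508,.114),.03,.085,(0,255,0)),((.508,.114),.03,0,(255,255,0)),((.617,.213),.048,.018,(0,0,255)),((.617,.213),.025,.035,(255,0,255))):
    cv2.polylines(im,[wproj(w,R,p,circ(c,r,z)).round().astype(np.int32)],True,col,1)
cv2.imwrite("pics/w1.png",im)
E
```

```text
t 2.17 q [ 0.422  0.168 -0.091  1.313 -0.     0.748] p [0.436  0.1957 0.2311] F [-0.7  0.7 -0.5] w 85.2 ff 0.0
[[-0.947  0.32  -0.   ]
 [ 0.32   0.947 -0.   ]
 [ 0.    -0.    -1.   ]]
[-3.77 -2.17  0.  ]
```

View pics/w1.png

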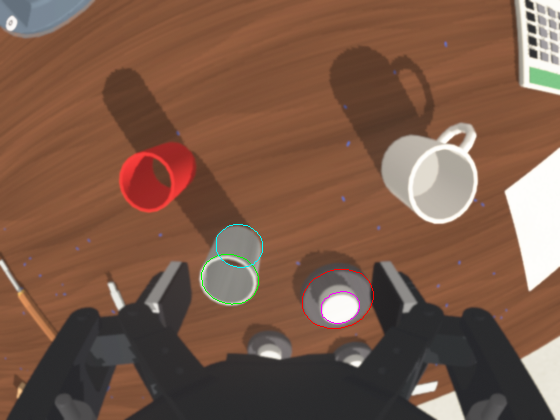

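The wrist view shows the steel tube rim at (229,280) and the big stand at (338,297). Both match the projected outlines. Next I grasp the tube.

Request:
drive_tool(motion=[[[-0.95,-0.54,0],[0,0,0],-1],[[-0.94,-0.54,0],[0,0,0],-1],[[-0.94,-0.54,0],[0,0,0],-1],[[-0.94,-0.55,0.5],[0,0,0],-1],[[0,0,1],[0,0,0],-1],[[0,0,1],[0,0,0],-1]])

```text
clock: 2.98
eef_pos: [0.5071, 0.1158, 0.1681]
ee_rot: [0.506, 3.101, 0.0]
wrist_force: [0.1, 0.5, -0.8]
grip_width: 1.001
finger_force: 0.0
```

```bash
python3 - <<'E'
from h import *
s,R=st(); w=snapshot("wrist"); p=s["eef_pos"]
print(to((.508,.114,.045),R,p))
im=w["image"][:,:,::-1].copy()
for c,r,z,col in(((.508,.114),.03,.085,(0,255,0)),((.508,.114),.027,.085,(0,255,0)),((.508,.114),.03,0,(255,255,0)),((.617,.213),.048,.018,(0,0,255)),((.617,.213),.025,.035,(255,0,255))):
    cv2.polylines(im,[wproj(w,R,p,circ(c,r,z)).round().astype(np.int32)],True,col,1)
cv2.imwrite("pics/w2.png",cv2.resize(im[150:,100:460],None,fx=2,fy=2))
E
```

```text
t 2.98 q [ 0.224  0.274 -0.116  1.181  0.     0.548] p [0.5071 0.1158 0.1681] F [ 0.1  0.5 -0.8] w 85.1 ff 0.0
[-0.06 -0.06  4.92]
```

View pics/w2.png

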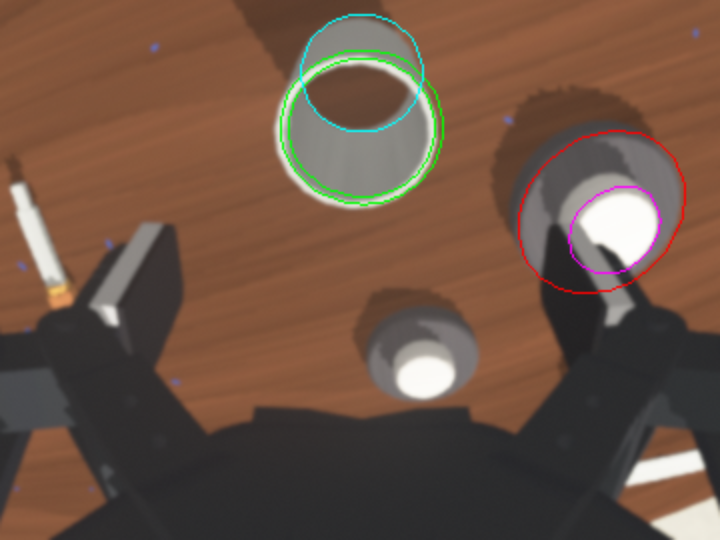

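The tube rim is centred about 3 px left of my estimate, so I put the tube at about (0.508, 0.112). I descend and grip.

Request:
drive_tool(motion=[[[-0.08,-0.12,1],[0,0,0],-1],[[0,0,1],[0,0,0],-1],[[0,0,1],[0,0,0],-1],[[0,0,1],[0,0,0],-1],[[0,0,0.9],[0,0,0],-1],[[0,0,0],[0,0,0],1],[[0,0,0],[0,0,0],1],[[0,0,0],[0,0,0],1]])

```text
clock: 4.03
eef_pos: [0.5088, 0.1122, 0.0474]
ee_rot: [0.506, 3.099, 0.001]
wrist_force: [-0.1, 0.8, 2.8]
grip_width: 0.694
finger_force: 65.4
```

Request:
drive_tool(motion=[[[0,0,0],[0,0,0],1],[[0,0,0],[0,0,0],1],[[0,0,-0.6],[0,0,0],1],[[0,0,-1],[0,0,0],1],[[0,0,-1],[0,0,0],1],[[0,0,0],[0,0,0],1]])

```text
clock: 4.78
eef_pos: [0.5095, 0.112, 0.1136]
ee_rot: [0.506, 3.097, 0.002]
wrist_force: [0.5, 0.6, -3.6]
grip_width: 0.694
finger_force: 65.7
```

```bash
python3 - <<'E'
from h import *
s,R=st(); w=snapshot("wrist"); p=s["eef_pos"]; print(to((.617,.213,p[2]),R,p))
im=w["image"][:,:,::-1].copy()
c=p[:2]
for c,r,z,col in((c,.03,.085+p[2]-.045,(0,255,0)),(c,.027,.085+p[2]-.045,(0,255,0)),((.617,.213),.048,.018,(0,0,255)),((.617,.213),.025,.035,(255,0,255))):
    cv2.polylines(im,[wproj(w,R,p,circ(c,r,z)).round().astype(np.int32)],True,col,1)
cv2.imwrite("pics/w3.png",cv2.resize(im[150:,100:460],None,fx=2,fy=2))
E
```

```text
t 4.78 q [ 0.216  0.305 -0.216  1.046 -0.     0.54 ] p [0.5095 0.112  0.1136] F [ 0.5  0.6 -3.6] w 59.0 ff 65.7
[-2.79  5.2   0.02]
```

View pics/w3.png

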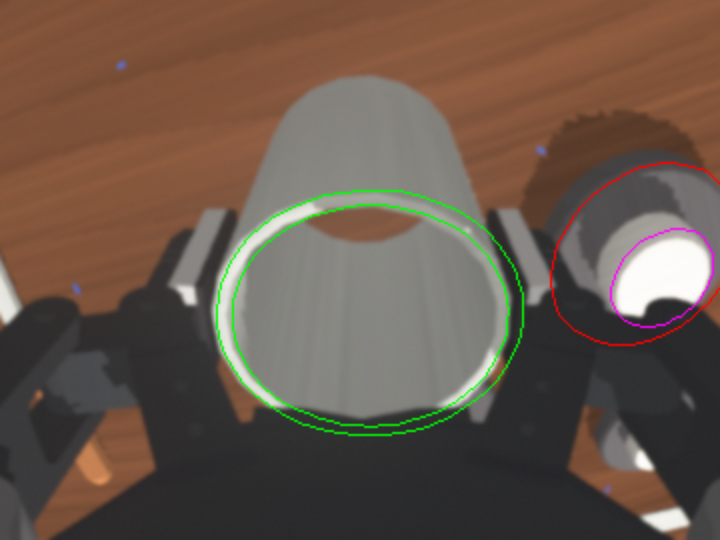

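The tube is held at 59 mm opening, centred near the TCP. The stand is visible on the right at (660,280) and matches its outline. I move above the stand.

Request:
drive_tool(motion=[[[-0.46,0.86,0],[0,0,0],1],[[-0.46,0.86,0],[0,0,0],1],[[-0.46,0.87,0],[0,0,0],1],[[-0.47,0.87,0],[0,0,0],1],[[-0.47,0.87,0],[0,0,0],1],[[-0.47,0.87,0],[0,0,0],1],[[0,0,0.5],[0,0,0],1],[[0,0,0],[0,0,0],1]])

```text
clock: 5.82
eef_pos: [0.6141, 0.2121, 0.0965]
ee_rot: [-0.506, -3.097, 0.003]
wrist_force: [-0.4, 0.0, -3.2]
grip_width: 0.694
finger_force: 65.9
```

```bash
cat >> r.py <<'E'
E
python3 - <<'E'
from h import *
s,R=st();p=s["eef_pos"];print(to((.617,.213,p[2]),R,p)); 
b=p[2]-.046
out=[]
for n,(x0,x1,y0,y1) in(("top",(130,260,150,260)),("scene",(260,400,190,330))):
    c=snapshot(n); im=c["image"][:,:,::-1].copy()
    im=cv2.resize(im,None,fx=3,fy=3,interpolation=cv2.INTER_CUBIC)
    for cc,r,z,col in((p[:2],.03,b,(0,255,0)),(p[:2],.03,b+.085,(0,255,0)),((.617,.213),.048,.018,(0,0,255)),((.617,.213),.025,.035,(255,0,255))):
        cv2.polylines(im,[(proj(c,circ(cc,r,z))*3).round().astype(np.int32)],True,col,1)
    out.append(cv2.resize(im[y0*3:y1*3,x0*3:x1*3],(400,400)))
cv2.imwrite("pics/m4.png",np.hstack(out))
E
```

```text
t 5.83 q [ 0.333  0.578  0.16   1.157 -0.     0.656] p [0.6141 0.2121 0.0965] F [-0.4  0.  -3.2] w 59.0 ff 65.9
[-0.1   0.07 -0.  ]
```

View pics/m4.png

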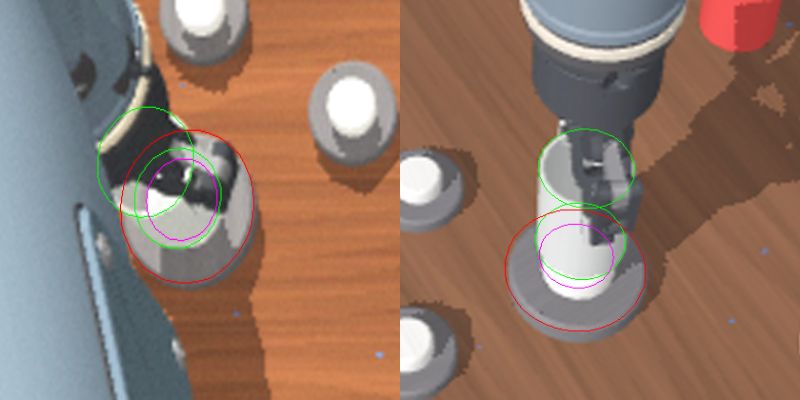

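Both views agree with the outlines: the tube is just above the spigot, about 3 mm short. I correct that and descend in stages.

Request:
drive_tool(motion=[[[-0.1,0.07,0],[0,0,0],1],[[0,0,0.3],[0,0,0],1],[[0,0,0.2],[0,0,0],1],[[0,0,0.2],[0,0,0],1],[[0,0,0],[0,0,0],1]])

```text
clock: 6.55
eef_pos: [0.6181, 0.2136, 0.0806]
ee_rot: [-0.506, -3.099, 0.001]
wrist_force: [-1.5, 0.1, -4.4]
grip_width: 0.695
finger_force: 65.9
```

```bash
python3 -c "
from h import *
s,R=st();print(s['torque'].round(2))"
```

```text
t 6.55 q [0.333 0.593 0.145 1.124 0.    0.656] p [0.6181 0.2136 0.0806] F [-1.5  0.1 -4.4] w 59.0 ff 65.9
[-0.05  0.33 -0.03]
```

Request:
drive_tool(motion=[[[0,0,0.15],[0,0,0],1],[[0,0,0.15],[0,0,0],1],[[0,0,0.15],[0,0,0],1],[[0,0,0],[0,0,0],1]])

```text
clock: 7.05
eef_pos: [0.6182, 0.2137, 0.0695]
ee_rot: [-0.506, -3.099, 0.001]
wrist_force: [-3.9, 0.1, -6.5]
grip_width: 0.687
finger_force: 65.8
```

```bash
python3 -c "
from h import *
s,R=st();print(s['torque'].round(2))"
```

```text
t 7.05 q [0.333 0.6   0.128 1.099 0.    0.656] p [0.6182 0.2137 0.0695] F [-3.9  0.1 -6.5] w 58.4 ff 65.8
[-0.17  1.   -0.05]
```

Request:
drive_tool(motion=[[[0.05,0,0.1],[0,0,0],1],[[0,0,0.1],[0,0,0],1],[[0,0,0.1],[0,0,0],1],[[0,0,0.1],[0,0,0],1],[[0,0,0],[0,0,0],1]])

```text
clock: 7.68
eef_pos: [0.6186, 0.2145, 0.0646]
ee_rot: [0.505, 3.096, 0.003]
wrist_force: [-22.9, -8.9, 53.8]
grip_width: 0.693
finger_force: 70.5
```

```bash
python3 -c "
from h import *
s,R=st();print(s['torque'].round(2))"
```

```text
t 7.67 q [ 0.334  0.599  0.113  1.08  -0.     0.657] p [0.6186 0.2145 0.0646] F [-22.9  -8.9  53.8] w 58.9 ff 70.5
[-1.97  4.44  0.36]
```

54 N at z = 0.0646 suggests the tube has bottomed out. I release, lift and look.

Request:
drive_tool(motion=[[[0,0,-0.1],[0,0,0],1],[[0,0,0],[0,0,0],-1],[[0,0,0],[0,0,0],-1],[[0,0,0],[0,0,0],-1],[[0,0,-1],[0,0,0],-1],[[0,0,-1],[0,0,0],-1],[[0,0,-1],[0,0,0],-1],[[0,0,-1],[0,0,0],-1]])

```text
clock: 8.68
eef_pos: [0.6175, 0.2141, 0.1632]
ee_rot: [-0.506, -3.1, 0.0]
wrist_force: [0.1, -0.0, -0.2]
grip_width: 1.006
finger_force: 0.0
```

Request:
drive_tool(motion=[[[1,-1,-1],[0,0,0],-1],[[1,-1,0],[0,0,0],-1],[[1,-1,0],[0,0,-1],-1],[[0,-1,0],[0,0,0],-1],[[0,-1,0],[0,0,0],-1],[[0,-1,0],[0,0,0],-1],[[0,-1,0],[0,0,0],-1],[[0,-1,0],[0,0,0],-1]])

```text
clock: 9.68
eef_pos: [0.4995, 0.0433, 0.1875]
ee_rot: [0.289, 3.128, 0.0]
wrist_force: [-0.2, 0.8, 0.8]
grip_width: 0.995
finger_force: 0.0
```

```bash
python3 - <<'E'
from h import *
exec(open("r.py").read().split("T,S=")[0])
s,R=st();p=s["eef_pos"]
T,S=snapshot("top"),snapshot("scene")
for c in([T],[S],[T,S]): print("tube",refine(c,(.617,.213),[(.03,.103),(.027,.103)]),[refine(c,(.617,.213),[(.03,z),(.027,z)])[0] for z in(.097,.1,.103,.106,.109)])
t=np.array([-.992,.126]);g=np.array([.5700,-.0944])-.016*t; print("file grasp",g,to((*g,p[2]),R,p),R[:,0])
out=[]
for c,(x0,x1,y0,y1) in((T,(130,260,150,260)),(S,(260,400,190,330))):
    im=cv2.resize(c["image"][:,:,::-1],None,fx=3,fy=3,interpolation=cv2.INTER_CUBIC)
    for r,z,col in((.03,.103,(0,255,0)),(.048,.018,(0,0,255))):
        cv2.polylines(im,[(proj(c,circ((.617,.213),r,z))*3).round().astype(np.int32)],True,col,1)
    out.append(cv2.resize(im[y0*3:y1*3,x0*3:x1*3],(400,400)))
cv2.imwrite("pics/m5.png",np.hstack(out))
E
```

```text
t 9.68 q [ 0.086  0.228 -0.127  1.216  0.     0.271] p [0.4995 0.0433 0.1875] F [-0.2  0.8  0.8] w 84.6 ff 0.0
tube [63.9375  0.615   0.225 ] [np.float64(63.1053), np.float64(63.3837), np.float64(63.9375), np.float64(64.0268), np.float64(64.106)]
tube [3.420454e+02 6.150000e-01 2.130000e-01] [np.float64(341.0493), np.float64(342.6124), np.float64(342.0454), np.float64(343.7859), np.float64(344.3348)]
tube [4.015262e+02 6.150000e-01 2.130000e-01] [np.float64(388.2512), np.float64(395.7954), np.float64(401.5262), np.float64(401.6881), np.float64(391.2425)]
file grasp [ 0.585872 -0.096416] [-4.42 -4.86  0.  ] [-9.83099946e-01  1.83069596e-01 -1.36127698e-04]
```

View pics/m5.png

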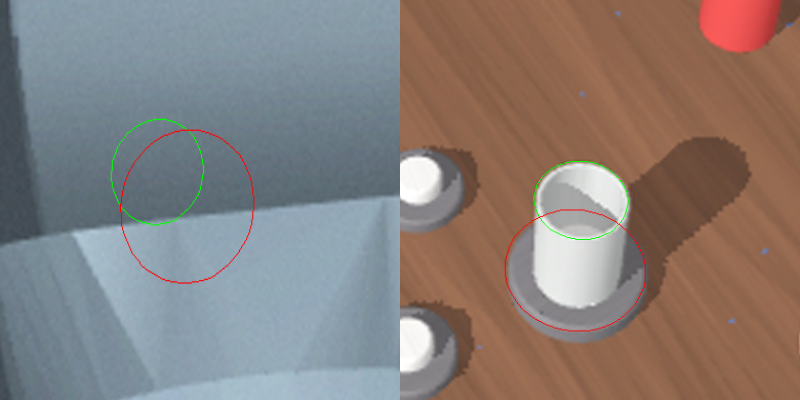

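The tube sits home: its rim matches the projected circle at 103 mm height. Next is the file.

Request:
drive_tool(motion=[[[-0.88,-0.97,0],[0,0,0],-1],[[-0.88,-0.97,0],[0,0,0],-1],[[-0.88,-0.97,0],[0,0,0],-1],[[-0.89,-0.97,0],[0,0,0],-1],[[-0.89,-0.98,1],[0,0,0],-1],[[0,0,1],[0,0,-0.45],-1],[[0,0,0.5],[0,0,0],-1],[[0,0,0],[0,0,0],-1]])

```text
clock: 10.78
eef_pos: [0.5856, -0.095, 0.1246]
ee_rot: [-0.192, -3.135, -0.0]
wrist_force: [-0.0, -0.4, -0.2]
grip_width: 0.996
finger_force: 0.0
```

```bash
cat > wh.py <<'E'
from h import *
from scipy.spatial.transform import Rotation
def wunproj(w,R,p,uv,z):
    k=w["intrinsics"]; d=(np.atleast_2d(uv)-[k[0,2],k[1,2]]); r=np.hypot(*d.T); th=r/k[0,0]
    X=np.c_[np.sin(th)*d[:,0]/r,np.sin(th)*d[:,1]/r,np.cos(th)]
    T=np.array(w["tool_from_camera"]); D=X@T[:3,:3].T@R.T; o=p+R@T[:3,3]
    return o+D*((z-o[2])/D[:,2])[:,None]
def handle(near):
    s,R=st(); w=snapshot("wrist"); p=s["eef_pos"]
    h=cv2.cvtColor(w["image"],cv2.COLOR_RGB2HSV).astype(int); m=((h[...,0]>4)&(h[...,0]<18)&(h[...,1]>130)&(h[...,2]>180)).astype(np.uint8)
    n,l,a,c=cv2.connectedComponentsWithStats(m); best=None
    for i in range(1,n):
        if a[i,4]<150: continue
        y,x=np.where(l==i); q=wunproj(w,R,p,np.c_[x,y],.012)[:,:2]; cc=q.mean(0); vt=np.linalg.svd(q-cc,full_matrices=False)[2][0]
        vt*=-np.sign(vt[0]); t=(q-cc)@vt; print(a[i].tolist(),cc.round(4),"ax",vt.round(3),"butt",(cc+vt*t.min()).round(4),"end",(cc+vt*t.max()).round(4),"L",(t.max()-t.min()).round(4))
    print("tool x",R[:,0].round(3)); return s,R
E
python3 -c "
from wh import *
s,R=handle(0);print(to((.5859,-.0964,.004),R,s['eef_pos']))"
```

```text
t 10.78 q [-0.161  0.444  0.016  1.145  0.    -0.039] p [ 0.5856 -0.095   0.1246] F [-0.  -0.4 -0.2] w 84.6 ff 0.0
[42, 115, 50, 113, 1542] [ 0.5308 -0.2944] ax [-0.988 -0.153] butt [ 0.588  -0.2856] end [ 0.4726 -0.3035] L 0.1168
[271, 181, 18, 121, 1755] [ 0.6212 -0.1014] ax [-0.991  0.132] butt [ 0.6815 -0.1095] end [ 0.568  -0.0943] L 0.1145
tool x [-0.993  0.122  0.001]
[-0.02 -0.06  4.82]
```

Request:
drive_tool(motion=[[[0,-0.06,1],[0,0,0],-1],[[0,0,1],[0,0,0],-1],[[0,0,1],[0,0,0],-1],[[0,0,1],[0,0,0],-1],[[0,0,0.8],[0,0,0],-0.5],[[0,0,0],[0,0,0],1],[[0,0,0],[0,0,0],1],[[0,0,0],[0,0,0],1]])

```text
clock: 11.82
eef_pos: [0.5868, -0.0972, 0.0067]
ee_rot: [0.19, 3.134, -0.0]
wrist_force: [-4.9, 0.7, 12.9]
grip_width: 0.186
finger_force: 58.3
```

Request:
drive_tool(motion=[[[0,0,0],[0,0,0],1],[[0,0,0],[0,0,0],1],[[0,0,0],[0,0,0],1]])

```text
clock: 12.2
eef_pos: [0.5868, -0.0972, 0.0067]
ee_rot: [0.191, 3.134, -0.0]
wrist_force: [-2.5, 1.3, 10.5]
grip_width: 0.182
finger_force: 58.7
```

```bash
python3 -c "
from h import *
st()"
```

```text
t 12.2 q [-0.164  0.537 -0.154  0.878  0.    -0.043] p [ 0.5868 -0.0972  0.0067] F [-2.5  1.3 10.5] w 15.5 ff 58.7
```

Request:
drive_tool(motion=[[[0,0,-1],[0,0,0],1],[[0,0,-1],[0,0,0],1],[[0,0,-1],[0,0,0],1],[[0,0,-1],[0,0,1],1],[[0,0,-1],[0,0,1],1],[[0,0,-1],[0,0,1],1],[[0,0,-1],[0,0,1],1],[[0,0,-1],[0,0,1],1]])

```text
clock: 13.2
eef_pos: [0.5858, -0.0971, 0.2068]
ee_rot: [1.258, 2.878, 0.0]
wrist_force: [0.2, 0.3, 0.5]
grip_width: 0.19
finger_force: 59.2
```

Request:
drive_tool(motion=[[[0,0,-1],[0,0,1],1],[[0,0,0],[0,0,1],1],[[0,0,0],[0,0,1],1],[[0,0,0],[0,0,1],1],[[0,0,0],[0,0,1],1],[[0,0,0],[0,0,1],1],[[0,0,0],[0,0,1],1],[[0,0,0],[0,0,1],1]])

```text
clock: 14.2
eef_pos: [0.5859, -0.0971, 0.231]
ee_rot: [2.592, 1.774, 0.001]
wrist_force: [0.1, 0.5, -0.1]
grip_width: 0.188
finger_force: 59.2
```

Request:
drive_tool(motion=[[[0,0,0],[0,0,1],1],[[0,0,0],[0,0,1],1],[[0,0,0],[0,0,1],1],[[0,0,0],[0,0,1],1],[[0,0,0],[0,0,1],1],[[0,0,0],[0,0,0.6],1],[[0,0,0],[0,0,0],1]])

```text
clock: 15.08
eef_pos: [0.5859, -0.0971, 0.2308]
ee_rot: [3.071, 0.66, 0.001]
wrist_force: [-0.0, -0.8, -1.3]
grip_width: 0.184
finger_force: 59.2
```

```bash
python3 -c "
from h import *
s,R=st();print(R.round(3),to((.55,.19,.235),R,s['eef_pos']))"
```

```text
t 15.07 q [-0.164  0.413  0.239  1.396  0.     2.554] p [ 0.5859 -0.0971  0.2308] F [-0.  -0.8 -1.3] w 15.6 ff 59.2
[[ 0.912  0.411  0.001]
 [ 0.411 -0.912 -0.   ]
 [ 0.001  0.001 -1.   ]] [  3.41 -11.06  -0.17]
```

Request:
drive_tool(motion=[[[0,-1,0],[0,0.9,0],1],[[0,-1,0],[0,0.9,0],1],[[0,-1,0],[0,0.9,0],1],[[0,-1,0],[0,0.9,0],1],[[0,-1,0],[0,0.9,0],1],[[0,-1,0],[0,0.9,0],1],[[0,-1,0],[0,0.9,0],1],[[0,-1,0],[0,0.9,0],1]])

```text
clock: 16.08
eef_pos: [0.5043, 0.0837, 0.2308]
ee_rot: [-2.537, -0.548, -1.386]
wrist_force: [2.1, 0.1, -0.4]
grip_width: 0.188
finger_force: 59.2
```

Request:
drive_tool(motion=[[[0,-1,0],[0,0.9,0],1],[[0,-1,0],[0,0.9,0],1],[[0,0,0],[0,0,0],1]])

```text
clock: 16.45
eef_pos: [0.5209, 0.1184, 0.2956]
ee_rot: [-2.378, -0.538, -1.552]
wrist_force: [0.7, -0.0, -2.1]
grip_width: 0.184
finger_force: 59.2
```

```bash
cat >> h.py <<'E'
POT=np.array([.617,.2135])
def plan(butt,L=.095,off=-.0023):
    "units to bring the held tool's butt to a world point (tool axis along tool x)"
    s,R=st(); p=s["eef_pos"]; b=p+R@np.array([-L,0,off]); print("x",R[:,0].round(3),"z",R[:,2].round(3),"butt",b.round(4)); print((( np.array(butt)-b)@R/.025).round(2))
E
python3 -c "
from h import *
plan((*POT,.115))"
```

```text
t 16.45 q [-0.032 -0.448 -1.133 -0.226  0.442  2.942] p [0.5209 0.1184 0.2956] F [ 0.7 -0.  -2.1] w 15.7 ff 59.2
x [0.364 0.168 0.916] z [ 0.823  0.402 -0.401] butt [0.4844 0.1016 0.2095]
[-0.78 -1.69  7.68]
```

```bash
python3 -c "
from h import *
plan((.608,.209,.13))"
```

```text
t 16.45 q [-0.032 -0.448 -1.133 -0.226  0.442  2.942] p [0.5209 0.1184 0.2956] F [ 0.7 -0.  -2.1] w 15.7 ff 59.2
x [0.364 0.168 0.916] z [ 0.823  0.402 -0.401] butt [0.4844 0.1016 0.2095]
[-0.39 -1.69  7.07]
```

Request:
drive_tool(motion=[[[0,-0.2,1],[0,0,0],1],[[0,-0.2,1],[0,0,0],1],[[0,-0.2,1],[0,0,0],1],[[0,-0.3,1],[0,0,0],1],[[0,-0.3,0],[0,0,0],1],[[0,0,0],[0,0,0],1]])

```text
clock: 17.2
eef_pos: [0.5892, 0.1849, 0.2527]
ee_rot: [-2.382, -0.535, -1.545]
wrist_force: [-0.5, 0.5, -0.9]
grip_width: 0.187
finger_force: 59.2
```

```bash
python3 -c "
from h import *
plan((.608,.209,.13))"
```

```text
t 17.2 q [ 0.175 -0.146 -1.11  -0.532  0.254  3.038] p [0.5892 0.1849 0.2527] F [-0.5  0.5 -0.9] w 15.9 ff 59.2
x [0.37  0.167 0.914] z [ 0.822  0.401 -0.406] butt [0.5522 0.1681 0.1668]
[-0.25 -0.49  3.09]
```

Request:
drive_tool(motion=[[[0,-0.2,0.8],[0,0,0],1],[[0,-0.2,0.8],[0,0,0],1],[[-0.1,-0.1,0.8],[0,0,0],1],[[-0.15,0,0.7],[0,0,0],1],[[0,0,0],[0,0,0],1]])

```text
clock: 17.82
eef_pos: [0.6459, 0.2257, 0.2162]
ee_rot: [-2.382, -0.534, -1.546]
wrist_force: [-1.3, 0.5, -1.4]
grip_width: 0.183
finger_force: 59.2
```

```bash
python3 -c "
from h import *
plan((.608,.209,.05))
s=snapshot('scene'); im=cv2.resize(s['image'][140:330,220:460],None,fx=3,fy=3,interpolation=cv2.INTER_CUBIC); cv2.imwrite('pics/s6.png',im[:,:,::-1])"
```

```text
t 17.82 q [ 0.252  0.087 -1.038 -0.701  0.184  3.071] p [0.6459 0.2257 0.2162] F [-1.3  0.5 -1.4] w 15.5 ff 59.2
x [0.369 0.166 0.914] z [ 0.822  0.4   -0.405] butt [0.6089 0.209  0.1303]
[-2.95  0.02  1.27]
```

View pics/s6.png

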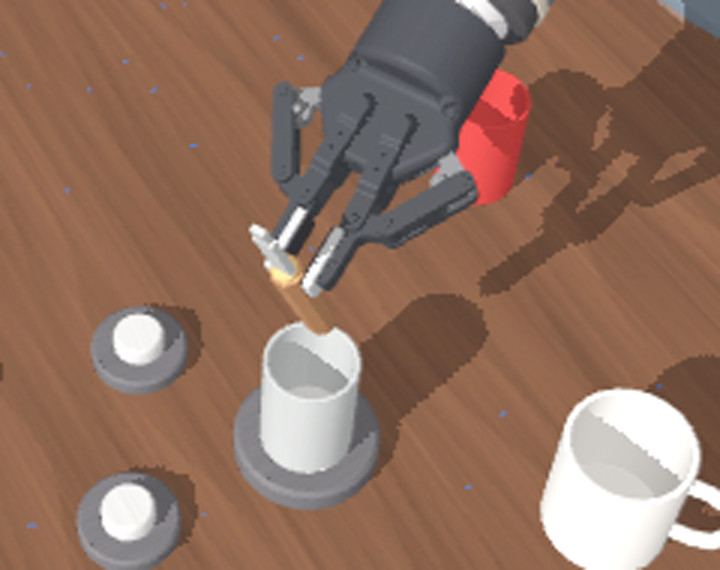

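The file is held steel end up, with its butt at about (318,330) in the crop, near the back rim of the tube. I compare this with the prediction.

```bash
python3 -c "
from h import *
s=snapshot('scene'); S,R=st(); p=S['eef_pos']
f=lambda P:((proj(s,P)-[220,140])*3).round(0).tolist()
print('butt',f((.6089,.209,.1303)),'rim',f((.617,.2135,.103)),'tip',f(p+R@[.085,0,-.0023]),'org',f(p+R@[0,0,-.0023]),'ferr',f(p+R@[.016,0,-.0023]))
im=s['image'];h=cv2.cvtColor(im,cv2.COLOR_RGB2HSV).astype(int);m=(h[...,0]>4)&(h[...,0]<22)&(h[...,1]>100)&(h[...,2]>140);y,x=np.where(m[205:262,300:340]);print(((np.c_[x,y]+[300-220,205-140])*3)[[np.argmin(y),np.argmax(y)]],len(x))
"
```

```text
t 17.93 q [ 0.252  0.085 -1.039 -0.701  0.184  3.071] p [0.6455 0.2255 0.2169] F [ 0.4 -0.  -0. ] w 15.7 ff 59.2
butt [[320.0, 323.0]] rim [[310.0, 360.0]] tip [[255.0, 230.0]] org [[289.0, 278.0]] ferr [[283.0, 270.0]]
[[240 195]
 [240 363]] 991
```

Request:
drive_tool(motion=[[[-0.5,0,0.2],[0,0,0],1],[[-0.5,0,0.22],[0,0,0],1],[[-0.5,0,0.22],[0,0,0],1],[[-0.5,0,0.22],[0,0,0],1],[[-0.5,0,0.22],[0,0,0],1],[[-0.45,0,0.2],[0,0,0],1],[[0,0,0],[0,0,0],1]])

```text
clock: 18.8
eef_pos: [0.6446, 0.2263, 0.136]
ee_rot: [-2.382, -0.533, -1.546]
wrist_force: [-0.8, -0.8, -0.1]
grip_width: 0.182
finger_force: 59.2
```

```bash
python3 -c "
from h import *
plan((.608,.209,.05))"
```

```text
t 18.8 q [ 0.254  0.329 -1.121 -1.025  0.182  3.073] p [0.6446 0.2263 0.136 ] F [-0.8 -0.8 -0.1] w 15.4 ff 59.2
x [0.369 0.166 0.914] z [ 0.822  0.4   -0.405] butt [0.6076 0.2096 0.0501]
[-0.    0.03  0.  ]
```

Request:
drive_tool(motion=[[[0,0.24,0],[0,0,0],1],[[0,0,0],[0,0,0],1],[[0,0,0],[0,0,0],0.2],[[0,0,0],[0,0,0],0.2],[[0,0,0],[0,0,0],0.2]])

```text
clock: 19.42
eef_pos: [0.6477, 0.2215, 0.1364]
ee_rot: [-2.38, -0.534, -1.547]
wrist_force: [-0.2, 0.2, 0.1]
grip_width: 0.4
finger_force: 0.0
```

Request:
drive_tool(motion=[[[0,0,-1],[0,0,0],0.2],[[0,0,-1],[0,0,0],0.2],[[0,0,-1],[0,0,0],0.2],[[0,0,-1],[0,0,0],0.2],[[0,0,0],[0,0,0],0.2]])

```text
clock: 20.05
eef_pos: [0.6019, 0.1869, 0.1975]
ee_rot: [-2.406, -0.547, -1.501]
wrist_force: [0.7, -1.3, 0.6]
grip_width: 0.402
finger_force: 0.0
```

```bash
cat > seg.py <<'E'
from h import *
from scipy.optimize import least_squares
def tool3d():
    "line of the visible handle/steel in the pot, per camera: pixel lines"
    for n,(x0,x1,y0,y1) in(("scene",(260,400,150,300)),("top",(100,300,120,260))):
        s=snapshot(n);h=cv2.cvtColor(s["image"],cv2.COLOR_RGB2HSV).astype(int)
        m=((h[...,0]>4)&(h[...,0]<22)&(h[...,1]>110)&(h[...,2]>185)).astype(np.uint8)
        k,l,a,c=cv2.connectedComponentsWithStats(m[y0:y1,x0:x1])
        for i in range(1,k):
            if a[i,4]>25: print(n,(a[i,:2]+[x0,y0]).tolist(),a[i,2:].tolist(),(c[i]+[x0,y0]).round(1).tolist())
E
python3 -c "
from seg import *
st();tool3d()
s=snapshot('scene');print('rim',proj(s,(.617,.2135,.103)))"
```

```text
t 20.05 q [ 0.171  0.013 -1.134 -0.678  0.263  3.027] p [0.6019 0.1869 0.1975] F [ 0.7 -1.3  0.6] w 34.2 ff 0.0
top [164, 173] [11, 7, 31] [169.5, 177.0]
rim [[323.32158426 259.90141877]]
```

Request:
drive_tool(motion=[[[0.8,0,-0.5],[0,0,0],0.2],[[0.8,0,-0.5],[0,0,0],0.2],[[0.3,1,-0.3],[0,-1,0],0.2],[[0,1,0],[0,-1,0],-1],[[0,1,0],[0,-1,0],-1],[[0,1,0],[0,-1,-1],-1],[[0,1,0],[0,-1,-1],-1],[[0,1,0],[0,-1,-1],-1]])

```text
clock: 21.2
eef_pos: [0.6647, 0.0727, 0.2483]
ee_rot: [2.772, 1.206, 0.658]
wrist_force: [1.0, -0.5, -0.6]
grip_width: 0.997
finger_force: 0.0
```

```bash
python3 -c "
from seg import *
s,R=st();tool3d();print(R.round(3))
g=np.array([.4726,-.3035])+.016*np.array([.988,.153]);print(g,to((*g,s['eef_pos'][2]),R,s['eef_pos']))
c=snapshot('scene'); im=cv2.resize(c['image'][140:330,240:420],None,fx=3,fy=3,interpolation=cv2.INTER_CUBIC); cv2.imwrite('pics/s7.png',im[:,:,::-1])
"
```

```text
t 21.2 q [ 0.063  0.183 -0.133  0.834  0.098  2.405] p [0.6647 0.0727 0.2483] F [ 1.  -0.5 -0.6] w 84.8 ff 0.0
[[ 0.606  0.688  0.4  ]
 [ 0.708 -0.695  0.123]
 [ 0.362  0.209 -0.908]]
[ 0.488408 -0.301052] [-14.86   5.54  -4.65]
```

```bash
python3 -c "
from h import *
s,R=st();p=s['eef_pos']
d=R.T@np.array([0,0,-1.]); ax=np.cross([0,0,1],d); a=np.arcsin(np.linalg.norm(ax)); v=ax/np.linalg.norm(ax)*a; print('level',(np.degrees(v)/8).round(2))
R2=R@Ro.from_rotvec(v).as_matrix(); x=R2[:,0]; ang=np.degrees(np.arctan2(x[1],x[0])); print(ang, 'rz units', (ang-188.8)/8)
print('after level, shift', to((.4884,-.3011,.2),R2,p))
"
```

```text
t 21.35 q [ 0.064  0.183 -0.136  0.828  0.1    2.41 ] p [0.6658 0.0741 0.2479] F [-0.7  0.4 -0.9] w 85.2 ff 0.0
level [ 1.53 -2.72  0.  ]
46.7921790809926 rz units -17.75097761487593
after level, shift [-15.8    5.1    1.92]
```

Request:
drive_tool(motion=[[[0,0,0],[0.51,-0.91,0],-1],[[0,0,0],[0.51,-0.91,0],-1],[[0,0,0],[0.51,-0.9,0],-1],[[-0.88,0.28,0],[0,0,-0.986],-1],[[-0.91,0.16,0],[0,0,-0.986],-1],[[-0.92,0.03,0],[0,0,-0.986],-1],[[-0.92,-0.1,0],[0,0,-0.986],-1],[[-0.89,-0.22,0],[0,0,-0.986],-1]])

```text
clock: 22.35
eef_pos: [0.6149, -0.0302, 0.2437]
ee_rot: [2.275, 2.134, 0.074]
wrist_force: [0.2, 0.6, -0.2]
grip_width: 0.999
finger_force: 0.0
```

Request:
drive_tool(motion=[[[-0.86,-0.33,0],[0,0,-0.986],-1],[[-0.81,-0.45,0],[0,0,-0.986],-1],[[-0.74,-0.55,0],[0,0,-0.986],-1],[[-0.65,-0.65,0],[0,0,-0.986],-1],[[-0.55,-0.74,0],[0,0,-0.986],-1],[[-0.45,-0.81,0],[0,0,-0.986],-1],[[-0.33,-0.86,0],[0,0,-0.986],-1],[[-0.21,-0.9,0],[0,0,-0.986],-1]])

```text
clock: 23.35
eef_pos: [0.5366, -0.1972, 0.2372]
ee_rot: [0.816, 2.988, 0.045]
wrist_force: [0.6, 0.0, 0.1]
grip_width: 1.0
finger_force: 0.0
```

Request:
drive_tool(motion=[[[-0.08,-0.92,0.5],[0,0,-0.986],-1],[[0.03,-0.92,0.5],[0,0,-0.986],-1],[[0.16,-0.91,0.5],[0,0,-0.986],-1],[[0.28,-0.88,0.5],[0,0,-0.986],-1],[[0.4,-0.83,0.5],[0,0,-0.986],-1],[[0,0,0],[0,0,0],-1]])

```text
clock: 24.1
eef_pos: [0.4904, -0.3006, 0.1702]
ee_rot: [-0.231, 3.083, 0.021]
wrist_force: [0.4, 0.8, 1.3]
grip_width: 0.999
finger_force: 0.0
```

```bash
cat > f.py <<'E'
from h import *
for n,(x0,x1,y0,y1) in(("scene",(260,400,150,300)),("top",(100,300,120,260))):
    s=snapshot(n);im=s["image"][y0:y1,x0:x1].astype(int); m=((im[...,0]>150)&(im[...,0]-im[...,2]>75)&(im[...,0]-im[...,1]>35)).astype(np.uint8)
    k,l,a,c=cv2.connectedComponentsWithStats(m)
    for i in range(1,k):
        if a[i,4]>15: print(n,(a[i,:2]+[x0,y0]).tolist(),a[i,2:].tolist(),(c[i]+[x0,y0]).round(1).tolist(),im[l==i].mean(0).round())
    print(n,"rim",proj(s,(.617,.2135,.103)).round(1))
E
python3 -c "
from wh import *
s,R=handle(0);p=s['eef_pos'];print(to((.4884,-.3011,p[2]),R,p))"; python3 f.py
```

```text
t 24.1 q [-5.720e-01  3.550e-01  1.000e-03  1.185e+00  4.100e-02 -7.210e-01] p [ 0.4904 -0.3006  0.1702] F [0.4 0.8 1.3] w 84.9 ff 0.0
[273, 166, 19, 105, 1475] [ 0.526  -0.2932] ax [-0.987 -0.161] butt [ 0.5877 -0.2831] end [ 0.4764 -0.3012] L 0.1127
tool x [-0.988 -0.149 -0.051]
[ 0.08 -0.01 -0.  ]
scene [364, 162] [33, 47, 1179] [379.8, 184.6] [220.  79.  76.]
scene [310, 260] [10, 11, 34] [315.5, 265.2] [201. 154. 113.]
scene rim [[323.3 259.9]]
top [100, 121] [200, 87, 9696] [194.6, 158.7] [159.  96.  60.]
top [157, 153] [18, 3, 30] [164.5, 153.5] [153.  93.  60.]
top [161, 157] [23, 8, 94] [170.5, 159.5] [153.  92.  59.]
top [199, 186] [38, 14, 353] [219.6, 192.1] [158.  95.  60.]
top [100, 201] [71, 17, 716] [138.2, 208.7] [156.  94.  59.]
top [214, 202] [86, 24, 993] [251.9, 211.8] [155.  93.  59.]
top [141, 220] [33, 5, 87] [159.8, 222.1] [154.  92.  58.]
top [100, 227] [89, 33, 1858] [150.2, 242.8] [157.  94.  60.]
top [212, 228] [54, 10, 257] [229.7, 232.2] [156.  94.  59.]
top [256, 228] [44, 7, 105] [281.2, 230.8] [153.  92.  59.]
top [214, 238] [86, 22, 1584] [257.1, 249.6] [161.  97.  61.]
top rim [[180.8 197. ]]
```

```bash
cat > asc.py <<'E'
from h import *
for n,(x0,x1,y0,y1) in(("scene",(290,350,200,275)),("top",(150,225,150,230))):
    c=snapshot(n); cv2.imwrite(f"pics/raw_{n}_{int(state()['clock']*100)}.png",c["image"][:,:,::-1]); im=c["image"][y0:y1,x0:x1].astype(int)
    r,g,b=im[...,0],im[...,1],im[...,2]
    ch=np.where((r-b>70)&(r>185),'O',np.where((r-b>28),'.',np.where(r>205,'#',np.where(r>130,'+','-'))))
    print(n,x0,y0,"rim",proj(c,(.617,.2135,.103)).round())
    for i in range(0,len(ch),2): print("".join(ch[i]))
E
python3 asc.py
```

```text
scene 290 200 rim [[323. 260.]]
............................................................
............................................................
............................................................
............................................................
............................................................
............................................................
............................................................
............................................................
............................................................
............................................................
............................................................
.................................-..........................
............................................................
............................................................
............................................................
............................................................
............................................................
...............................
[... 3619 characters left out ...]
++---...........
....................-+++++++++++++++++++++++++++++++----++++---............
.....................-++++++-++++++++++++++++++++++-----+++----............
......................-++++++---++++++++++++++++---------+----.............
.......................-+++-+------+++++++++-----------------..............
........................--++++------------------------------...............
..........................---+----------------------------.................
............................----------------------------...................
...............................-----------------------.....................
..................................---------------..........................
```

```bash
python3 -c "
from h import *
s,R=st();p=s['eef_pos']
d=R.T@np.array([0,0,-1.]); ax=np.cross([0,0,1],d); v=ax; print('level',(np.degrees(v)/8).round(2))
R2=R@Ro.from_rotvec(v).as_matrix();print(R2[:,0].round(3),to((.4905,-.2995,.005),R2,p))
from scipy.optimize import least_squares
T,S=snapshot('top'),snapshot('scene')
f=lambda a,b:least_squares(lambda X:np.r_[(proj(T,X)-a)[0],(proj(S,X)-b)[0]],[.62,.21,.2])
for a,b in(((153,151.5),(305,250)),((152.5,152),(304.5,252)),((169,177),(311,263))):
    r=f(np.array(a),np.array(b));print(r.x.round(4),r.fun.round(1),(r.x-[.617,.2135,0]).round(4))
"
```

```text
t 24.35 q [-0.569  0.354  0.006  1.188  0.04  -0.72 ] p [ 0.4922 -0.3001  0.1728] F [ 0.6 -0.1 -0.1] w 85.4 ff 0.0
level [ 0.05  0.37 -0.  ]
[-0.989 -0.151 -0.   ] [0.06 0.03 6.71]
[0.6738 0.2392 0.2077] [-0.2  0.2 -0.3 -0. ] [0.0568 0.0257 0.2077]
[0.6748 0.2407 0.2044] [ 0.1 -0.1  0.2  0. ] [0.0578 0.0272 0.2044]
[0.6507 0.2279 0.1364] [ 0.8 -1.   1.1  0.2] [0.0337 0.0144 0.1364]
```

Request:
drive_tool(motion=[[[0,0,0],[0.05,0.37,0],-1],[[0.06,0.03,1],[0,0,0.05],-1],[[0,0,1],[0,0,0],-1],[[0,0,1],[0,0,0],-1],[[0,0,1],[0,0,0],-1],[[0,0,1],[0,0,0],-1],[[0,0,1],[0,0,0],-0.5],[[0,0,0.7],[0,0,0],-0.5]])

```text
clock: 25.45
eef_pos: [0.4901, -0.2997, 0.0041]
ee_rot: [0.228, -3.133, -0.001]
wrist_force: [-1.1, 0.6, 0.5]
grip_width: 0.752
finger_force: 0.0
```

Request:
drive_tool(motion=[[[0,0,0],[0,0,0],1],[[0,0,0],[0,0,0],1],[[0,0,0],[0,0,0],1],[[0,0,0],[0,0,0],1],[[0,0,0],[0,0,0],1]])

```text
clock: 26.08
eef_pos: [0.4908, -0.3005, 0.0064]
ee_rot: [-0.228, 3.132, -0.001]
wrist_force: [-1.1, 0.2, 5.4]
grip_width: 0.182
finger_force: 58.6
```

```bash
python3 -c "
from h import *
s,R=st();print(R.round(3))"
```

```text
t 26.07 q [-0.55   0.503 -0.211  0.855  0.    -0.695] p [ 0.4908 -0.3005  0.0064] F [-1.1  0.2  5.4] w 15.4 ff 58.6
[[-0.989 -0.145  0.001]
 [-0.145  0.989 -0.   ]
 [-0.001 -0.001 -1.   ]]
```

Request:
drive_tool(motion=[[[0,0,-1],[0,0,0],1],[[0,0,-1],[0,0,0],1],[[0,0,-1],[0,0,0],1],[[0,0,-1],[0,0,1],1],[[0,0,-1],[0,0,1],1],[[0,0,-1],[0,0,1],1],[[0,0,-1],[0,0,1],1],[[0,0,-1],[0,0,1],1]])

```text
clock: 27.08
eef_pos: [0.4902, -0.3003, 0.2068]
ee_rot: [0.864, 3.02, 0.0]
wrist_force: [0.5, 0.6, -0.3]
grip_width: 0.185
finger_force: 58.7
```

Request:
drive_tool(motion=[[[0,0,-1],[0,0,1],1],[[0,0,-0.8],[0,0,1],1],[[0,0,0],[0,0,1],1],[[0,0,0],[0,0,1],1],[[0,0,0],[0,0,1],1],[[0,0,0],[0,0,1],1],[[0,0,0],[0,0,1],1],[[0,0,0],[0,0,1],1]])

```text
clock: 28.08
eef_pos: [0.4902, -0.3003, 0.251]
ee_rot: [2.333, 2.103, 0.001]
wrist_force: [0.0, -0.8, 0.6]
grip_width: 0.182
finger_force: 58.7
```

Request:
drive_tool(motion=[[[0,0,0],[0,0,1],1],[[0,0,0],[0,0,1],1],[[0,0,0],[0,0,1],1],[[0,0,0],[0,0,0.4],1],[[0,0,0],[0,0,0],1]])

```text
clock: 28.7
eef_pos: [0.4902, -0.3003, 0.2508]
ee_rot: [2.759, 1.503, 0.001]
wrist_force: [-1.4, 0.1, -0.4]
grip_width: 0.184
finger_force: 58.7
```

```bash
python3 -c "
from h import *
s,R=st();print(R.round(3),to((.6,.1,.25),R,s['eef_pos']))"
```

```text
t 28.7 q [-0.55   0.371  0.228  1.427  0.     1.594] p [ 0.4902 -0.3003  0.2508] F [-1.4  0.1 -0.4] w 15.6 ff 58.7
[[ 0.542  0.84   0.001]
 [ 0.84  -0.542 -0.   ]
 [ 0.     0.001 -1.   ]] [15.83 -4.99  0.03]
```

Request:
drive_tool(motion=[[[1,-0.4,0],[0,0,0],1],[[1,-0.4,0],[0,0,0],1],[[1,-0.4,0],[0,0,0],1],[[1,-0.4,0],[0,0,0],1],[[1,-0.4,0],[0,0,0],1],[[1,-0.4,0],[0,0,0],1],[[1,-0.4,0],[0,0,0],1],[[1,-0.4,0],[0,0,0],1]])

```text
clock: 29.7
eef_pos: [0.5316, -0.088, 0.2507]
ee_rot: [-2.758, -1.505, -0.001]
wrist_force: [-0.1, 0.3, -0.2]
grip_width: 0.183
finger_force: 58.7
```

Request:
drive_tool(motion=[[[1,-0.4,0],[0,0,0],1],[[1,-0.4,0],[0,0,0],1],[[1,-0.4,0],[0,0,0],1],[[1,-0.4,0],[0,0,0],1],[[0,0,0],[0,1,0],1],[[0,0,0],[0,1,0],1],[[0,0,0],[0,1,0],1],[[0,0,0],[0,1,0],1]])

```text
clock: 30.7
eef_pos: [0.5523, 0.0167, 0.2514]
ee_rot: [-2.447, -1.336, -0.711]
wrist_force: [1.3, 0.3, -1.0]
grip_width: 0.186
finger_force: 58.8
```

Request:
drive_tool(motion=[[[0,0,0],[0,1,0],1],[[0,0,0],[0,1,0],1],[[0,0,0],[0,1,0],1],[[0,0,0],[0,1,0],1],[[0,0,0],[0,1,0],1],[[0,0,0],[0,1,0],1],[[0,0,0],[0,0,0],1],[[0,0,0],[0,0,0],1]])

```text
clock: 31.7
eef_pos: [0.5525, 0.0167, 0.2507]
ee_rot: [-1.781, -0.972, -1.492]
wrist_force: [0.2, -0.9, 0.6]
grip_width: 0.19
finger_force: 58.8
```

```bash
python3 -c "
from h import *
plan((.602,.2195,.15),off=-.0026)"
```

```text
t 31.7 q [-0.567  0.309 -0.57   0.653  1.393  1.608] p [0.5525 0.0167 0.2507] F [ 0.2 -0.9  0.6] w 16.2 ff 58.8
x [0.095 0.149 0.984] z [ 0.534  0.827 -0.176] butt [5.422e-01 4.000e-04 1.577e-01]
[ 1.23 -2.74  8.58]
```

Request:
drive_tool(motion=[[[0.14,-0.3,0.95],[0,0,0],1],[[0.14,-0.3,0.95],[0,0,0],1],[[0.14,-0.3,0.95],[0,0,0],1],[[0.14,-0.3,0.95],[0,0,0],1],[[0.14,-0.3,0.95],[0,0,0],1],[[0.14,-0.3,0.95],[0,0,0],1],[[0.14,-0.3,0.95],[0,0,0],1],[[0.14,-0.3,0.95],[0,0,0],1]])

```text
clock: 32.7
eef_pos: [0.6013, 0.185, 0.2419]
ee_rot: [-1.783, -0.974, -1.491]
wrist_force: [0.7, 0.2, 0.1]
grip_width: 0.185
finger_force: 58.8
```

Request:
drive_tool(motion=[[[0.1,-0.3,0.9],[0,0,0],1],[[0,0,0],[0,0,0],1]])

```text
clock: 32.95
eef_pos: [0.6066, 0.2086, 0.2398]
ee_rot: [-1.782, -0.976, -1.489]
wrist_force: [-0.2, -1.1, -0.7]
grip_width: 0.185
finger_force: 58.8
```

```bash
python3 -c "
from h import *
plan((.602,.2195,.11),off=-.0026)
s=snapshot('scene'); S,R=st(); p=S['eef_pos']; print(proj(s,p+R@[-.095,0,-.0026]).round(1),proj(s,p+R@[.085,0,-.0026]).round(1))"; sed -i 's/(290,350,200,275)/(290,350,190,275)/' asc.py; python3 asc.py | head -45
```

```text
t 32.95 q [-0.119  0.292 -0.998 -0.896  1.087  2.787] p [0.6066 0.2086 0.2398] F [-0.2 -1.1 -0.7] w 15.7 ff 58.8
x [0.094 0.152 0.984] z [ 0.532  0.828 -0.179] butt [0.5963 0.1921 0.1468]
[-1.26 -0.4   1.29]
t 33.0 q [-0.121  0.292 -0.998 -0.895  1.088  2.786] p [0.6065 0.2079 0.2396] F [-0.1  0.1  0.1] w 15.7 ff 58.8
[[327.9 232.8]] [[334.  180.4]]
scene 290 190 rim [[323. 260.]]
.............................-----###+....+##++-+##+----....
..............................---+###+....###++-+##+----....
.............................----+###+....##++--+##+----....
.............................-----###+...+##++.-+#++---.....
.............................----+###+...###++.-+++-----....
.............................----+###+OOO###+..-+++-----....
.............................----+##+OOO.##++OOO++#+---.....
.............................----+###OOOOOOOOOO.+##+---.....
..............................---+##+OOOOOOOOOO.###+--......
.................................###.OOOOOOOO...##+.........
.....................................OOOOOOO...++#+.........
....................................OOOOOOOO.
[... 1236 characters left out ...]
...............+#+++++++++++++###########+++++++............
.................+##++.O.++++++++########++++++++...........
..................+++++.OOO..+++++++#####+++++++#+..........
..................#O.++++OOO..++++++++#+++++++++##+.........
...................OOO.+++OOO...+++++++++++++++###+.........
.................+#.OOOOOOOOO.....+++++++++++++##+..........
.................+###.OOOO.........+++++++++++###+..........
.................+#####..............+++++++++#++-..........
..............-+++#######.O...........+++++##++++-..........
............+++++#############+......++###+++++++---........
...........-+++++######################++++++++++----.......
top 150 150 rim [[181. 197.]]
```

Request:
drive_tool(motion=[[[0,-0.15,0.45],[0,0,0],1],[[-0.2,-0.15,0.45],[0,0,0],1],[[-0.4,-0.1,0.35],[0,0,0],1],[[-0.2,0,0],[0,0,0],1],[[0,0,0],[0,0,0],1]])

```text
clock: 33.72
eef_pos: [0.6123, 0.2352, 0.2124]
ee_rot: [-1.784, -0.972, -1.487]
wrist_force: [-0.5, 0.7, 0.4]
grip_width: 0.183
finger_force: 58.8
```

```bash
python3 -c "
from h import *
plan((.602,.2195,.06),off=-.0026)"
```

```text
t 33.73 q [-0.058  0.384 -1.017 -1.046  1.029  2.834] p [0.6123 0.2352 0.2124] F [-0.5  0.7  0.4] w 15.5 ff 58.8
x [0.098 0.151 0.984] z [ 0.533  0.827 -0.18 ] butt [0.6015 0.2187 0.1194]
[-2.33  0.    0.46]
```

Request:
drive_tool(motion=[[[-0.4,0,0.08],[0,0,0],1],[[-0.4,0,0.08],[0,0,0],1],[[-0.4,0,0.08],[0,0,0],1],[[0,0,0],[0,0,0],1]])

```text
clock: 34.22
eef_pos: [0.6123, 0.2357, 0.1808]
ee_rot: [-1.785, -0.971, -1.485]
wrist_force: [0.3, -0.6, -0.6]
grip_width: 0.186
finger_force: 58.8
```

Request:
drive_tool(motion=[[[-0.3,0,0.06],[0,0,0],1],[[-0.3,0,0.06],[0,0,0],1],[[-0.3,0,0.06],[0,0,0],1],[[0,0,0],[0,0,0],1]])

```text
clock: 34.72
eef_pos: [0.6126, 0.2361, 0.1584]
ee_rot: [-1.784, -0.972, -1.486]
wrist_force: [0.2, -0.1, -0.8]
grip_width: 0.185
finger_force: 58.8
```

```bash
python3 -c "
from h import *
plan((.602,.2195,.05),off=-.0026)"
```

```text
t 34.73 q [-0.056  0.55  -1.037 -1.231  1.027  2.836] p [0.6126 0.2361 0.1584] F [ 0.2 -0.1 -0.8] w 15.7 ff 58.8
x [0.099 0.151 0.984] z [ 0.532  0.827 -0.18 ] butt [0.6018 0.2197 0.0654]
[-0.61  0.01  0.11]
```

Request:
drive_tool(motion=[[[-0.3,0,0.06],[0,0,0],1],[[-0.3,0,0.05],[0,0,0],1],[[0,0,0],[0,0,0],1]])

```text
clock: 35.1
eef_pos: [0.6127, 0.2361, 0.1431]
ee_rot: [-1.785, -0.972, -1.486]
wrist_force: [0.2, 0.2, -0.3]
grip_width: 0.183
finger_force: 58.8
```

```bash
python3 -c "
from h import *
plan((.602,.2195,.042),off=-.0026)"
```

```text
t 35.1 q [-0.056  0.598 -1.038 -1.281  1.027  2.836] p [0.6127 0.2361 0.1431] F [ 0.2  0.2 -0.3] w 15.6 ff 58.8
x [0.099 0.151 0.984] z [ 0.533  0.827 -0.18 ] butt [0.6019 0.2196 0.0501]
[-0.32  0.01  0.06]
```

Request:
drive_tool(motion=[[[0,0,0],[0,0,0],0.35],[[0,0,0],[0,0,0],0.35],[[0,0,0],[0,0,0],0.35],[[0,0,0],[0,0,0],0.35],[[0,0,-0.5],[0,0,0],0.35],[[0,0,-0.7],[0,0,0],0.35],[[0,0,-1],[0,0,0],0.35],[[0,0,-1],[0,0,0],0.35]])

```text
clock: 36.1
eef_pos: [0.569, 0.1686, 0.1587]
ee_rot: [-1.784, -0.972, -1.488]
wrist_force: [-0.6, -0.4, -1.2]
grip_width: 0.324
finger_force: 0.0
```

Request:
drive_tool(motion=[[[0.5,0,-1],[0,0,0],0.35],[[0.5,0,-1],[0,0,0],0.35],[[0.5,0,-1],[0,0,0],0.35],[[0,0,0],[0,0,0],0.35],[[0,0,0],[0,0,0],0.35]])

```text
clock: 36.72
eef_pos: [0.5351, 0.1146, 0.2073]
ee_rot: [-1.784, -0.973, -1.489]
wrist_force: [-0.4, 0.4, -0.4]
grip_width: 0.322
finger_force: 0.0
```

```bash
python3 - <<'E'
from h import *
st(); out=[]
for n,(x0,x1,y0,y1) in(("top",(110,260,110,260)),("scene",(255,405,180,330))):
    c=snapshot(n); im=cv2.resize(c["image"][y0:y1,x0:x1],(400,400),interpolation=cv2.INTER_CUBIC); out.append(im[:,:,::-1])
cv2.imwrite("pics/end.png",np.hstack(out))
E
```

```text
t 36.73 q [-0.38   0.237 -1.035 -0.513  1.307  2.4  ] p [0.5351 0.1146 0.2073] F [-0.4  0.4 -0.4] w 27.4 ff 0.0
```

View pics/end.png

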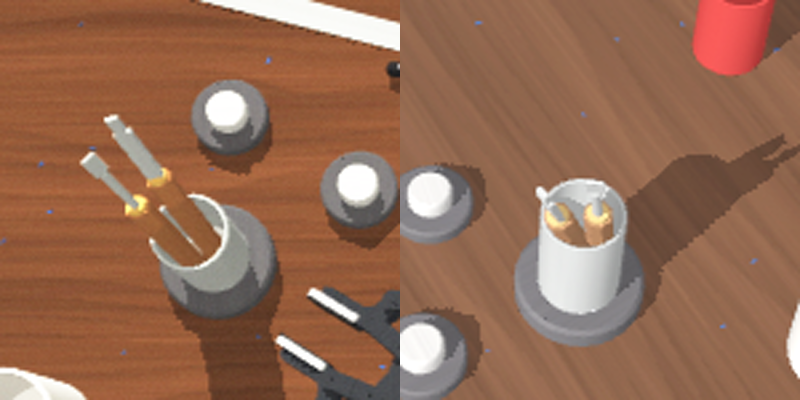

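```bash
python3 -c "
from h import *
from scipy.optimize import least_squares
T,S=snapshot('top'),snapshot('scene')
f=lambda a,b:least_squares(lambda X:np.r_[(proj(T,X)-a)[0],(proj(S,X)-b)[0]],[.62,.21,.2])
for n,a,b in(('stip',(145.6,170.7),(332,250.5)),('sfer',(161.4,186.9),(329.3,260.3)),('ftip',(152.7,155),(307.9,251.6)),('ffer',(169.6,176.8),(314.3,260.6))):
    r=f(np.array(a),np.array(b));print(n,(r.x-[.617,.2135,0]).round(4),r.fun.round(1))
st()"
```

```text
stip [0.0194 0.0417 0.201 ] [-1.8  2.3 -2.7 -0.4]
sfer [0.0084 0.0277 0.1446] [-0.5  0.6 -0.7 -0.1]
ftip [0.0522 0.0276 0.2023] [-0.1  0.2 -0.2 -0. ]
ffer [0.0299 0.0138 0.1412] [-0.3  0.4 -0.4 -0.1]
t 36.92 q [-0.378  0.238 -1.034 -0.511  1.307  2.399] p [0.5348 0.1155 0.2064] F [ 0.3  0.6 -0.4] w 27.7 ff 0.0
```

Both tools stand steel end up. Their ferrules are at about 143 mm height, which matches butts resting on the spigot, and the arm is clear. I hand in the job.

```bash
python3 -c "
from workcell import *
print(finish_job())"
```

```text
the job is handed in; nothing more can be done
None
```

The job is handed in at about 37 s of the 72 s allowed (no verdict returned): by camera check the tube sits home on the largest stand, both tools stand in it handle down with butts on the spigot, and the arm was clear and never went near the mug, wax block or marker.

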